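# Fit the chopper lid and hold it on pulse

## Robot

A 6-joint arm with a two-finger parallel gripper is mounted at the origin on the work surface. World frame = base frame: x ahead of the robot, y to its left, z up, the work surface at z = 0. Lengths are in m, angles in rad, forces in N, time in s.
With the tool pointing down it reaches from about 0.275 to 0.85 m from the base axis. Payload 5.2 kg.
Tool frame: the origin (TCP) lies at the very end of the fingers, on their centre line; the grasp point (between the pads) lies 19 mm behind it (env.hold_point_z is the distance from the TCP to the grasp point, in m); z points along the fingers, y is the line along which they close (so a half turn about z gives the same grasp; the last joint's range is limited). The gripper opens to 85 mm and grips with 20 to 120 N. Pads are 22 mm wide; open, the fingers measure 114 mm over their backs; the gripper's body (76 mm by 85 mm) begins 54 mm behind the grasp point. The pads swing forward as they close: fully open they stand 13 mm farther back than shut.
Start: joints at [-1.546, 0.259, 1.535, -0, 1.348, -0.203], TCP at [0.124, -0.536, 0.202] pointing down, gripper open.
Joint ranges: [-3.14, 3.14], [-0.91, 2.08], [0.19, 2.58], [-1.22, 4.36], [0.22, 2.71], [-3.12, 3.12]. Speed limits (rad/s): [2.57, 2.57, 3.14, 3.14, 3.14, 3.14].

## Interface

Orientations are given as a 3x3 rotation matrix whose columns are the frame's x, y, z axes.
In Python, from rig import env gives the robot as it stands. The module is installed in compiled form; this text tells all that it offers.
- The arm moves only by the tool drive_tool, never from a script. Its argument "plan" is a list of rows, each a list of 6 numbers: the shift along the tool's x, y, z as a fraction of full scale, then the turn, a rotation vector about the tool's x, y, z as a fraction of full scale. A call has 1 to 5 rows; each row shifts and turns the commanded pose from where the row before left it, along the tool's axes as they then stand; what a row does not reach is not made up. Full scale, the value 1, is 200 mm for a shift and 0.1 rad for a turn. A row lasts 1/10 s, in which the tool goes at most 50 mm and 8.59 degrees, less where a joint would pass 70% of its speed; a pose out of reach is approached as far as the arm can. A call with a number of a shift or a turn outside -1 to 1 is refused whole. A call with a gripper value outside its range is refused whole. "gripper" is the opening, from 0 (shut) to 1 (fully open), set as the call begins (left out, the last holds). The fingers move at their own pace and stop on an object; "squeeze" is the grip in N (left out, the last holds). Time passes only in rows, so rows that do not move let the fingers close. It gives the time, the measured TCP pose, the force, the opening and the grip force at its end, in the units of the state.
- env.observe(): the state, without advancing time (a new reading comes with each control period).
- env.grab_frame(name): name is "scene" or "top" or "wrist"; returns a dict with "pixels" (420x560x3 uint8, red, green, blue), "fx", "fy", "cx", "cy" (pixels), "world_to_cam" (4x4, takes a point from world to camera coordinates); the wrist camera has in their place "mount" (4x4, takes a point from camera to tool coordinates, whose origin is the TCP and whose axes are the flange's). Camera axes: x right, y down, z forward; pixel columns grow to the right and rows downward; lengths in m; the calibration is good to about 2 mm. A picture is of the moment at which its call begins: read the wrist's pose just before it. There is no depth.
- env.hand_in(): hands the job in; it is judged then, once.
The state is a dict: "t": time; "joints": joint angles; "qd": joint speeds; "joint_efforts": joint torques, N m; "position": TCP position; "ee_rot": TCP orientation; "wrist_force": force on the tool from outside, world axes, zero at the start; "ft_torque": the same for the moment, N m; "opening": opening from 0.0 (shut) to 1.0 (fully open); "grip_force": force on a finger pad.
Only numpy, scipy, OpenCV 4.12 (cv2) and the standard library are available. Lean on these libraries where they do the work, as an engineer would, in place of code of your own. Each camera call takes 0.05 s, during which the arm holds its last target. There are 200 camera calls.

## Task

Swing the mini chopper's carry handle, which stands up over the mouth, down to the far side until it seats in its end detent; then take the lid from the cutting board and drop it fully into the chopper's collar with its grip bar in line with the round marks. Twist the lid clockwise (seen from above) to the long-rib marks, half-way and well short of the lock click, and finish while still gripping it there: the program ends holding the lid on pulse, because it springs back when let go. Leave the grater, cucumber, jar and ramekin where they are.

Things in the scene. Friction and masses are not known exactly. Their poses are not given: they have to be found in the camera images.
- handle (a joint): Angle (rad) of the carry handle (steel hoop, black bar on top). 0 = upright over the mouth, blocking the lid; positive leans away from the robot. Stops at -0.5 and 1.55; starts -0.35 to 0.35. Stiff: stays where left, about 1 N at the bar moves it. A detent resists from about 0.8 to 1.15 (about 2 N at the bar); past about 1.3 it snaps on to its seat at 1.55 (seated: above 1.42).
- handle_hinge (a point): Point on the chopper's axis on the handle's hinge line, 123 mm above the worktop, 12 mm below the collar's rim. Axes are the chopper's own, z up: the hinge line runs along y, the handle swings down towards x. At handle angle A the bar's centre lies 85*sin(A) mm along x and 85*cos(A) mm up from here.
- handle_bar (a point): Middle of the handle's bar: 15 mm thick, black grip 72 mm long along its y axis. The whole hoop is 138 mm wide; its side legs are 10 mm thick, 64 mm either side of the middle.
- lid_bar (a point): Centre of the lid's upright grip bar: 64 mm long (its x), 12 mm wide (its y), 32 mm tall, on a steel disc 93 mm across, 8 mm thick. Bar top 16 mm above this point, disc top 16 mm below, disc underside 24 mm below. Starts 56 mm above the worktop, the lid resting on its plug on the board. Grip the bar across its width.
- lid: The loose lid, about 0.14 kg. Origin at the centre of its plug's underside, 38 mm below the bar's centre; x along the bar, z up. Plug: 72 mm across, 14 mm deep below the disc, two lugs at its foot right below the bar's two ends (reach 43 mm from the axis, 12 mm wide, 6 mm tall). The same after half a turn.
- lid_seat (a point): Point on the lid's axis at the underside of its disc, axes as the lid's (x along the grip bar). Fully home, it coincides with the centre of the collar's mouth at the rim (point mark_entry).
- mark_entry (a point): Centre of the collar's mouth at rim height, 135 mm above the worktop; x points to a round mark (another lies opposite). Collar 112 mm across; its ledge, 6 mm thick, leaves a 75 mm hole with two gaps for the lugs along this x (5 degrees slack either way). Bar along x, the lid drops 14 mm until its disc lies on the rim; its lugs are then below the ledge and the lid turns clockwise only.
- mark_half (a point): The same point; x points to a long radial rib mark, 0.70 rad clockwise from the entry marks: the pulse position of the lid's bar (within 0.2 rad). This x is the chopper's own x.
- mark_lock (a point): The same point; x points to a square mark, 1.32 rad clockwise from the entry marks: the lock click, not to be reached.
- pulse (a joint): Angle (rad) of the sprung ring hidden in the collar that the lid's lugs push, clockwise positive, 0 at rest. The lugs meet it after about 0.18 rad of twist, so it reads about 0.52 with the lid half-way. It pushes back with 0.06 to 0.15 N m. The lock click stiffens it from about 0.98 and lets it through at 1.12.
- grater_c (a point): Bystander on the board: four-sided steel box grater, 95 mm square at the foot, 184 mm tall with its handle; this point is on its axis 80 mm up.
- cucumber_c (a point): Bystander on the board: half a cucumber lying down, 118 mm long (its x), 42 mm thick; this point is its centre.
- jar_c (a point): Bystander on the worktop: glass jar with steel cap, 60 mm across, 100 mm tall; this point is its centre.
- ramekin_c (a point): Bystander on the worktop: white bowl, 84 mm across, 50 mm tall; this point is its centre.
- board: Wooden cutting board fixed on the worktop, 280 mm (its x) by 340 mm (its y), 18 mm thick; origin at the centre of its underside.
Mind the look-alikes: they are no part of the job. What is shaped like the lid but blue is not meant.

How it is judged:
On the way, in this order (a step that is already met when the one before it is completed fails the run):
1. the carry handle is seated in its end detent (value of joint handle above 1.42 rad), for 0.2 s.
2. the lid is fully home in the collar with its bar at the entry marks (distance between lid_seat and mark_entry below 0.004 m and angle between the x axis of lid_seat and the x axis of mark_entry, either way round below 0.3 rad), for 0.1 s.
At the end, for the whole second after the job is handed in: The handle is in its end detent (above 1.42 rad); the lid is fully home (seat point within 4 mm of the collar's mouth centre, tilt under 0.06 rad), its bar within 0.2 rad of the half-way marks, the sprung ring turned between 0.25 and 0.8 rad, and the fingers grip the lid (over 2 N) (value of joint handle above 1.42 rad and distance between lid_seat and mark_half below 0.004 m and angle between the x axis of lid_seat and the x axis of mark_half, either way round below 0.2 rad and angle between lid_seat's own z axis and vertical below 0.06 rad and value of joint pulse between 0.25 and 0.8 rad and contact force between the fingers and lid above 2 N); the arm keeps its last pose, push and grip.
It fails at once if the lid is turned on into the lock click (value of joint pulse above 0.95 rad).
It fails at once if a bystander is disturbed (moved more than 30 mm) (distance of any of grater_c, cucumber_c, jar_c, ramekin_c from where it was at the start of the episode above 0.03 m).
It also fails if it takes over 64 s, if anything falls off the work surface, if the arm or the gripper's body presses on something with over 40 N, if the wrist force passes 120 N, or if a joint passes its speed limit or range.

## Working session

There is one attempt and no reset: what is moved stays moved. The work goes in short steps, Python scripts to look and compute and a tool call to move; the robot and the scene stay as the last step left them, time stands still between calls to the robot, and variables do not carry over. Pictures are saved under pics/ and viewed, at most 10 in all, crops included, and the job is handed in when it is done.

Besides the shell and the picture viewer there is one more tool, called after "Call:" in YAML: its name, and indented under it one key for each argument. drive_tool: Moves the arm, as the interface text tells. Shift numbers are shares of 200 mm and turn numbers shares of 0.1 rad, none past 1 either way. Its arguments: {"type":"object","properties":{"plan":{"type":"array","items":{"type":"array","items":{"type":"number","minimum":-1,"maximum":1}}},"gripper":{"type":"number"},"squeeze":{"type":"number"}},"required":["plan"]}

```bash
mkdir -p pics
cat > h.py <<'E'
from rig import env
import numpy as np, cv2
def grab(n,f):
    s=env.observe(); g=env.grab_frame(n); cv2.imwrite('pics/'+f+'.png',g['pixels'][:,:,::-1])
    np.savez('pics/'+f+'.npz',**{k:np.array(v) for k,v in g.items()},pos=s['position'],R=s['ee_rot']); return g
def cam(f):
    d=np.load('pics/'+f+'.npz')
    if 'mount' in d:
        T=np.eye(4);T[:3,:3]=d['R'];T[:3,3]=d['pos'];W=np.linalg.inv(T@d['mount'])
    else: W=d['world_to_cam']
    return d,W
def onplane(f,u,v,z):
    d,W=cam(f);C=np.linalg.inv(W);r=C[:3,:3]@np.array([(u-d['cx'])/d['fx'],(v-d['cy'])/d['fy'],1]);o=C[:3,3]
    return o+r*(z-o[2])/r[2]
def proj(f,p):
    d,W=cam(f);c=W@np.append(p,1);return np.array([d['fx']*c[0]/c[2]+d['cx'],d['fy']*c[1]/c[2]+d['cy']])
E
python3 - <<'E'
from h import *
for n in('scene','top'): grab(n,n+'0'); print(np.linalg.inv(cam(n+'0')[1]).round(3).tolist())
s=env.observe();print(s['t'],np.round(s['ee_rot'],3).tolist(),env.hold_point_z)
E
```

```text
[[-0.48, 0.643, -0.597, 1.161], [0.877, 0.342, -0.337, 0.334], [-0.012, -0.685, -0.728, 0.892], [0.0, 0.0, 0.0, 1.0]]
[[-0.03, -0.987, 0.159, 0.358], [-0.999, 0.033, 0.016, -0.006], [-0.021, -0.159, -0.987, 1.336], [0.0, 0.0, 0.0, 1.0]]
0.1 [[0.974, 0.226, -0.0], [0.226, -0.974, 0.002], [0.0, -0.002, -1.0]] 0.0187
```

View pics/scene0.png

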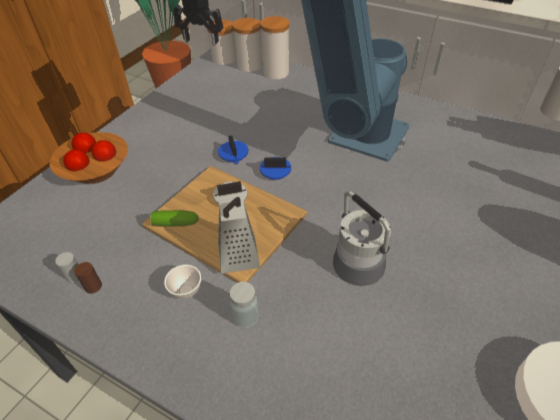

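View pics/top0.png

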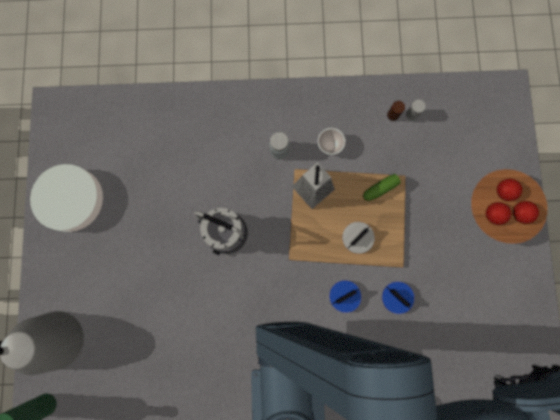

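The scene view shows the chopper at about (362,245) with its handle up, and the lid partly hidden behind the grater at (232,205). In the top view, the chopper is at about (222,231), the lid at (359,237), the grater at (316,185), and the blue look-alikes at (345,297) and (398,298).

Run:
```python
from h import *
for n,u,v,z in(('chop',222,231,.13),('lid',359,237,.06),('grater',316,172,.18),('cuc',381,187,.04),('jar',279,142,.1),('ram',331,140,.05)): print(n,onplane('top0',u,v,z).round(3))
t=cv2.imread('pics/top0.png');s=cv2.imread('pics/scene0.png')
c=lambda im,u,v,k:cv2.resize(im[v-k:v+k,u-k:u+k],(400,400),interpolation=cv2.INTER_CUBIC)
cv2.imwrite('pics/c0.png',np.hstack([c(t,222,231,40),c(s,362,235,50)]))
# lid: dark bar within disc
g=cv2.cvtColor(t,cv2.COLOR_BGR2HSV)
roi=np.zeros(g.shape[:2],np.uint8);cv2.circle(roi,(359,237),15,255,-1)
m=((g[...,2]<90)&(roi>0)).astype(np.uint8)
ys,xs=np.nonzero(m);r=cv2.minAreaRect(np.c_[xs,ys].astype(np.float32));print(len(xs),r)
b=cv2.boxPoints(r);print(np.array([onplane('top0',u,v,.072)[:2] for u,v in b]).round(3))
```

```text
chop [0.494 0.166 0.13 ]
lid [ 0.472 -0.22   0.06 ]
grater [ 0.64  -0.095  0.18 ]
cuc [ 0.621 -0.298  0.04 ]
jar [0.752 0.002 0.1  ]
ram [ 0.769 -0.155  0.05 ]
112 ((359.25, 236.75), (4.242640495300293, 23.33452033996582), 45.0)
[[ 0.453 -0.19 ]
 [ 0.499 -0.24 ]
 [ 0.49  -0.248]
 [ 0.444 -0.198]]
```

View pics/c0.png

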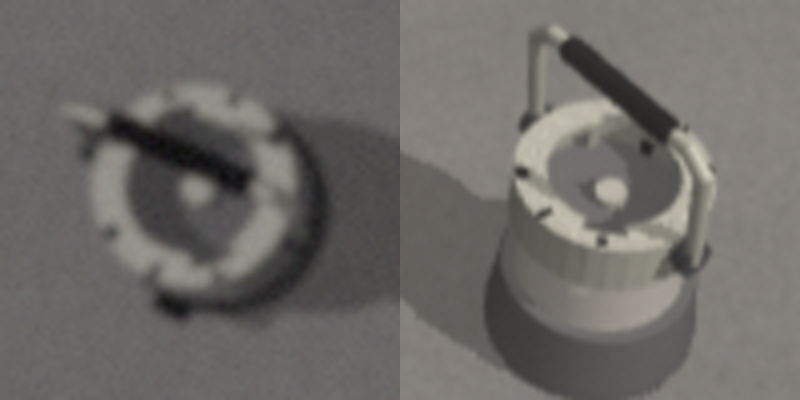

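Call:
drive_tool:
  plan:
    - [0.118,-0.149,-0.1,0,0,0]
    - [0.118,-0.149,-0.1,0,0,0]
    - [0.118,-0.149,-0.1,0,0,0]
    - [0.118,-0.149,-0.1,0,0,0]
    - [0.118,-0.149,-0.1,0,0,0]

```text
t: 0.6
position: [0.2058, -0.3622, 0.3024]
ee_rot: [[0.974, 0.225, -0.0], [0.225, -0.974, 0.001], [0.0, -0.001, -1.0]]
wrist_force: [0.7, -1.2, 0.9]
opening: 0.999
grip_force: 0.0
```

Call:
drive_tool:
  plan:
    - [0.118,-0.149,-0.1,0,0,0]
    - [0.118,-0.149,-0.1,0,0,0]
    - [0.118,-0.149,-0.1,0,0,0]
    - [0.118,-0.149,-0.1,0,0,0]
    - [0.118,-0.149,-0.1,0,0,0]

```text
t: 1.1
position: [0.2869, -0.1905, 0.4026]
ee_rot: [[0.974, 0.225, 0.0], [0.225, -0.974, 0.0], [0.0, -0.0, -1.0]]
wrist_force: [0.9, -0.2, -0.2]
opening: 1.001
grip_force: 0.0
```

Call:
drive_tool:
  plan:
    - [0.118,-0.149,0,0,0,0]
    - [0.118,-0.149,0,0,0,0]
    - [0.118,-0.149,0,0,0,0]
    - [0.118,-0.149,0,0,0,0]
    - [0.118,-0.149,0,0,0,0]

```text
t: 1.6
position: [0.3683, -0.0187, 0.4019]
ee_rot: [[0.974, 0.226, -0.0], [0.226, -0.974, -0.0], [-0.0, 0.0, -1.0]]
wrist_force: [0.7, -0.2, 1.4]
opening: 0.998
grip_force: 0.0
```

Call:
drive_tool:
  plan:
    - [0.118,-0.149,0,0,0,0]
    - [0.118,-0.149,0,0,0,0]
    - [0.118,-0.149,0,0,0,0]
    - [0.118,-0.149,0,0,0,0]
    - [0.118,-0.149,0,0,0,0]

```text
t: 2.1
position: [0.4496, 0.1531, 0.4017]
ee_rot: [[0.974, 0.226, -0.001], [0.226, -0.974, -0.0], [-0.001, 0.0, -1.0]]
wrist_force: [0.9, -0.7, -0.2]
opening: 0.997
grip_force: 0.0
```

Call:
drive_tool:
  plan:
    - [0,0,0,0,0,-1]
    - [0,0,0,0,0,-1]
    - [0,0,0,0,0,-1]
    - [0,0,0,0,0,-1]
    - [0,0,0,0,0,-1]

```text
t: 2.6
position: [0.4493, 0.1515, 0.4015]
ee_rot: [[0.744, 0.668, -0.001], [0.668, -0.744, -0.0], [-0.001, -0.001, -1.0]]
wrist_force: [-0.4, 0.5, 0.1]
opening: 0.998
grip_force: 0.0
```

Call:
drive_tool:
  plan:
    - [0,0,0,0,0,-1]
    - [0,0,0,0,0,-1]
    - [0,0,0,0,0,-1]
    - [0,0,0,0,0,-1]
    - [0,0,0,0,0,-0.6]

```text
t: 3.1
position: [0.4492, 0.1514, 0.4016]
ee_rot: [[0.37, 0.929, -0.001], [0.929, -0.37, -0.0], [-0.0, -0.001, -1.0]]
wrist_force: [0.7, 0.3, -0.4]
opening: 1.002
grip_force: 0.0
```

Run:
```python
from h import *
grab('wrist','w1');d,W=cam('w1');s=env.observe()
print(s['t'],s['joints'].round(2) if hasattr(s['joints'],'round') else s['joints'],s['position'],np.round(s['ee_rot'],3).tolist())
print(d['mount'].round(3).tolist(),d['fx'],proj('w1',[.494,.166,.135]),proj('top0',[.494,.166,.135]))
```

```text
3.15 [0.09 0.06 1.3  0.   1.78 0.47] [0.44923288 0.15140757 0.40157126] [[0.368, 0.93, -0.001], [0.93, -0.368, -0.0], [-0.0, -0.001, -1.0]]
[[-0.0, -0.958, -0.286, 0.073], [1.0, -0.0, -0.0, -0.0], [0.0, -0.286, 0.958, -0.171], [0.0, 0.0, 0.0, 1.0]] 343.04417738754904 [307.52587211 140.59778571] [221.89752085 230.84497575]
```

View pics/w1.png

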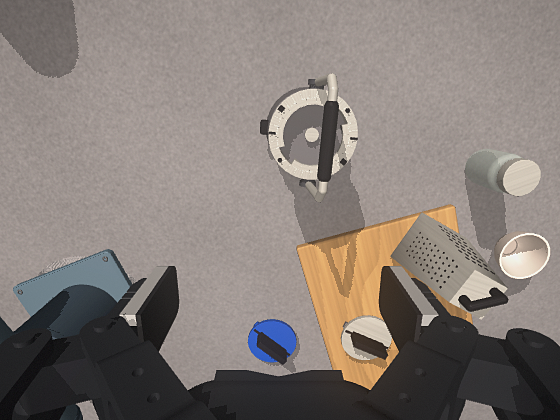

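The wrist view shows the chopper mouth at about (312,134), the handle bar running from (331,102) to (323,180), the rear knob at (265,127), rib marks at about (353,138) and (272,131), and the lid at (367,339).

```bash
cat > m1.py <<'E'
from h import *
im=cv2.imread('pics/w1.png');hsv=cv2.cvtColor(im,cv2.COLOR_BGR2HSV)
# bar
m=(hsv[...,2]<60).astype(np.uint8);m[:, :314]=0;m[:,340:]=0;m[:98]=0;m[184:]=0
n,l,st,c=cv2.connectedComponentsWithStats(m);k=1+np.argmax(st[1:,4]);ys,xs=np.nonzero(l==k)
r=cv2.minAreaRect(np.c_[xs,ys].astype(np.float32));print('bar',st[k],r)
b=cv2.boxPoints(r);e=sorted([(b[i]+b[(i+1)%4])/2 for i in range(4)],key=lambda p:p[1]);bt,bb=e[0],e[3]
# ring: light pixels
m=((hsv[...,2]>165)).astype(np.uint8);m[:,:262]=0;m[:,366:]=0;m[:80]=0;m[190:]=0
P=[];c=np.array([312.5,133.])
for a in np.linspace(0,2*np.pi,180,endpoint=False):
    for R in np.arange(56,35,-.25):
        u,v=c+R*np.array([np.cos(a),np.sin(a)])
        if m[int(round(v)),int(round(u))]: P.append((a,u,v,R));break
P=np.array(P);X=np.array([onplane('w1',u,v,.135)[:2] for _,u,v,_ in P])
ok=np.ones(len(X),bool)
for _ in range(8):
    A=np.c_[2*X[ok],np.ones(ok.sum())];s=np.linalg.lstsq(A,(X[ok]**2).sum(1),rcond=None)[0];cc=s[:2];rad=np.sqrt(s[2]+cc@cc)
    res=np.hypot(*(X-cc).T)-rad;ok=abs(res)<max(.0015,1.5*np.median(abs(res)))
print('collar',cc.round(4),rad.round(4),ok.sum(),len(X))
mid=(bt+bb)/2;z=.205
for _ in range(20):
    p=onplane('w1',*mid,z);q=onplane('w1',*bt,z)-onplane('w1',*bb,z);yaw=np.arctan2(q[1],q[0])-np.pi/2
    x=np.array([np.cos(yaw),np.sin(yaw)]);s=(p[:2]-cc)@x;Aang=np.arcsin(s/.085);z=.123+.085*np.cos(Aang)
print('bar',p.round(4),'len',np.linalg.norm(q),'yaw',yaw,'A',Aang,'side',(p[:2]-cc)@[-x[1],x[0]])
# marks: dark pixels on ring at z=.135, radius histogram
for i in range(0,72):
    a=yaw+i*np.pi/36;row=[]
    for R in np.arange(.040,.055,.003):
        u,v=proj('w1',[cc[0]+R*np.cos(a),cc[1]+R*np.sin(a),.135]);row.append(hsv[int(round(v)),int(round(u)),2])
    if min(row)<120: print(i*5,row)
E
python3 m1.py
```

```text
bar [318 101  21  81 618] ((327.3292541503906, 140.53659057617188), (14.466531753540039, 80.50458526611328), 6.34019136428833)
collar [0.5018 0.1705] 0.0576 109 177
bar [0.5104 0.1672 0.2075] len 0.0830940135027064 yaw -0.4513949160408308 A 0.10814543375974138 side 0.0007824191884822059
0 [np.uint8(222), np.uint8(216), np.uint8(229), np.uint8(32), np.uint8(42)]
25 [np.uint8(106), np.uint8(95), np.uint8(236), np.uint8(222), np.uint8(219)]
30 [np.uint8(111), np.uint8(94), np.uint8(232), np.uint8(218), np.uint8(220)]
35 [np.uint8(110), np.uint8(95), np.uint8(227), np.uint8(230), np.uint8(236)]
40 [np.uint8(111), np.uint8(100), np.uint8(238), np.uint8(141), np.uint8(58)]
45 [np.uint8(48), np.uint8(109), np.uint8(238), np.uint8(225), np.uint8(232)]
50 [np.uint8(56), np.uint8(48), np.uint8(248), np.uint8(217), np.uint8(217)]
55 [np.uint8(63), np.uint8(59), np.uint8(44), np.uint8(143), np.uint8(235)]
60 [np.uint8(62), np.uint8(63), np.uint8(61), np.uint8(55), np.uint8(194)]
65 [np.uint8(61), np.uint8(74), np.uint8(36), np.uint8(229), np.uint8(206)]
70 [np.uint8(55), np.uint8(52), np.uint8(2
[... 579 characters left out ...]
t8(164)]
230 [np.uint8(140), np.uint8(101), np.uint8(226), np.uint8(215), np.uint8(218)]
285 [np.uint8(236), np.uint8(28), np.uint8(35), np.uint8(41), np.uint8(56)]
290 [np.uint8(57), np.uint8(58), np.uint8(57), np.uint8(59), np.uint8(62)]
295 [np.uint8(59), np.uint8(60), np.uint8(63), np.uint8(61), np.uint8(60)]
300 [np.uint8(60), np.uint8(63), np.uint8(59), np.uint8(57), np.uint8(54)]
305 [np.uint8(63), np.uint8(55), np.uint8(49), np.uint8(47), np.uint8(236)]
310 [np.uint8(55), np.uint8(43), np.uint8(130), np.uint8(219), np.uint8(218)]
315 [np.uint8(47), np.uint8(239), np.uint8(211), np.uint8(212), np.uint8(228)]
325 [np.uint8(219), np.uint8(225), np.uint8(157), np.uint8(60), np.uint8(54)]
```

Call:
drive_tool:
  plan:
    - [0,0,0,0,0,0.74]
    - [0.103,0.12,0.05,0,0,0]
    - [0.102,0.121,0.2,0,0,0]
    - [0,0,0.24,0,0,0]
    - [0,0,0.24,0,0,0]

```text
t: 3.65
position: [0.5107, 0.1668, 0.2546]
ee_rot: [[0.442, 0.897, -0.0], [0.897, -0.442, 0.0], [-0.0, -0.0, -1.0]]
wrist_force: [0.1, 0.1, -0.7]
opening: 1.0
grip_force: 0.0
```

Call:
drive_tool:
  plan:
    - [0,0,0.15,0,0,0]
    - [0,0,0.15,0,0,0]
    - [0,0,0,0,0,0]

```text
t: 3.95
position: [0.5068, 0.1664, 0.1922]
ee_rot: [[0.442, 0.897, -0.01], [0.897, -0.442, -0.001], [-0.005, -0.008, -1.0]]
wrist_force: [-0.0, 0.2, 0.0]
opening: 1.001
grip_force: 0.0
```

Call:
drive_tool:
  plan:
    - [0,0,0,0,0,0]
    - [0,0,0,0,0,0]
    - [0,0,0,0,0,0]
    - [0,0,0,0,0,0]
    - [0,0,0,0,0,0]
  gripper: 0
  squeeze: 20

```text
t: 4.45
position: [0.5106, 0.1668, 0.1977]
ee_rot: [[0.441, 0.897, 0.002], [0.897, -0.441, 0.0], [0.001, 0.001, -1.0]]
wrist_force: [-0.3, 0.5, -0.6]
opening: 0.145
grip_force: 0.0
```

Call:
drive_tool:
  plan:
    - [0,0,0,0,0,0]
    - [0,0,0,0,0,0]
    - [0,0,0,0,0,0]

```text
t: 4.75
position: [0.5102, 0.1668, 0.1968]
ee_rot: [[0.441, 0.897, -0.0], [0.897, -0.441, -0.0], [-0.0, -0.0, -1.0]]
wrist_force: [0.4, -0.5, 0.0]
opening: -0.004
grip_force: 0.0
```

Run:
```python
from h import *
grab('wrist','w2');grab('scene','s2')
a=cv2.imread('pics/w2.png');b=cv2.imread('pics/s2.png')[130:300,270:450]
cv2.imwrite('pics/c2.png',np.hstack([cv2.resize(a,(400,300)),cv2.resize(b,(318,300),interpolation=cv2.INTER_CUBIC)]))
```

```text
(no output)
```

View pics/c2.png

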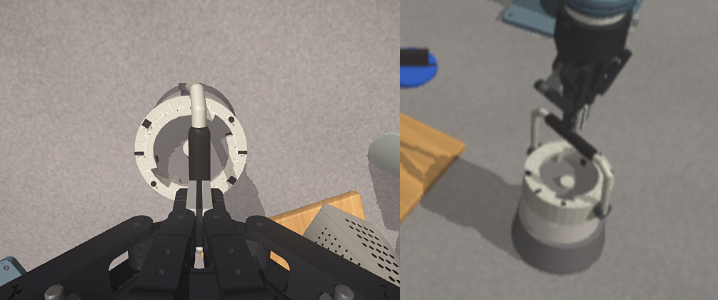

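Run:
```python
from h import *
d,W=cam('w2');print('tcp px w2',proj('w2',d['pos']),'scene',proj('s2',d['pos']))
cc=np.array([.5018,.1705]);x=np.array([.9,-.436]);y=np.array([.436,.9])
for z in(.19,.2,.2075,.215):
  a=onplane('w2',279,176,z)[:2]-cc;b=onplane('w2',279,251,z)[:2]-cc
  print(z,'far end x,y',(a@x).round(4),(a@y).round(4),'near',(b@x).round(4),(b@y).round(4))
  a=onplane('s2',270+135*180/318,130+118*170/300,z)[:2] if 0 else 0
# scene0 bar ends (crop 4x from 312,185): (565,45)->, (672,130)
u=[(312+(570-400)/4,185+45/4),(312+(670-400)/4,185+128/4)]
# two-view triangulation of bar midpoint scene0 / w1
def ray(f,u,v):
    o=np.linalg.inv(cam(f)[1])[:3,3];p=onplane(f,u,v,0);return o,(p-o)/np.linalg.norm(p-o)
def tri(a,b):
    M=0;q=0
    for o,r in(a,b):
        P=np.eye(3)-np.outer(r,r);M=M+P;q=q+P@o
    p=np.linalg.solve(M,q);return p,[np.linalg.norm((np.eye(3)-np.outer(r,r))@(p-o)) for o,r in(a,b)]
for (s,w) in((u[0],(331,102)),(u[1],(323,180)),((312+(620-400)/4,185+86/4),(327.3,140.5))): print(tri(ray('scene0',*s),ray('w1',*w)))
print(tri(ray('top0',218,221.6),ray('w1',327.3,140.5)))
print('predict bar centre in s2',proj('s2',[.5104,.1672,.2075]),proj('w2',[.5104,.1672,.2075]))
```

```text
tcp px w2 [278.75842195 246.81096758] scene [365.34101974 211.66433615]
0.19 far end x,y 0.0095 0.0376 near 0.0093 -0.0052
0.2 far end x,y 0.0095 0.0397 near 0.0093 -0.0008
0.2075 far end x,y 0.0095 0.0412 near 0.0093 0.0026
0.215 far end x,y 0.0095 0.0427 near 0.0093 0.0059
(array([0.52748006, 0.17491014, 0.25169278]), [np.float64(0.030166928260313027), np.float64(0.03016692826031303)])
(array([0.49424373, 0.16119746, 0.18973291]), [np.float64(0.03545862551433789), np.float64(0.035458625514337934)])
(array([0.50985971, 0.16816067, 0.21310781]), [np.float64(9.761146570106331e-05), np.float64(9.761146570099158e-05)])
(array([0.51097592, 0.16639038, 0.20142708]), [np.float64(1.9065173367333657e-05), np.float64(1.9065173367341755e-05)])
predict bar centre in s2 [366.10324821 208.3366063 ] [278.8353887 254.2397733]
```

Run:
```python
from h import *
a=cv2.imread('pics/w2.png')[140:340,200:360];b=cv2.imread('pics/s2.png')[150:250,330:410]
cv2.imwrite('pics/c3.png',np.hstack([cv2.resize(a,(400,500),interpolation=2),cv2.resize(b,(400,500),interpolation=2)]))
s=env.observe();print(s['opening'],s['grip_force'],s['wrist_force'])
```

```text
0.0005394934815252942 0.0 [-0.35424101 -0.46904436 -0.50795436]
```

View pics/c3.png

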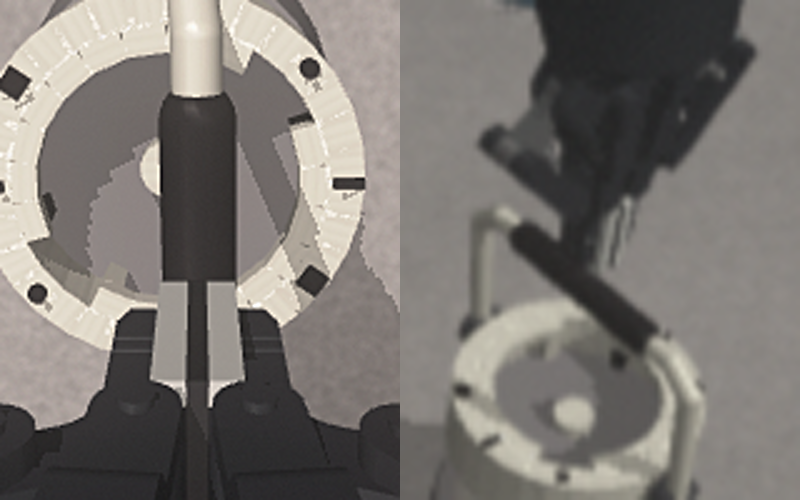

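Run:
```python
from h import *
for f in('w2','w1'):
  d,W=cam(f)
  for x in(.011,-.011):
    for y in ((0,) if f=='w2' else (.0425,)):
      print(f,x,[(k,proj(f,d['pos']+d['R']@np.array([x,y,-k/1000])).round().tolist()) for k in(0,10,20,30,40,50)])
```

```text
w2 0.011 [(0, [279.0, 228.0]), (10, [279.0, 234.0]), (20, [279.0, 242.0]), (30, [279.0, 251.0]), (40, [279.0, 260.0]), (50, [279.0, 272.0])]
w2 -0.011 [(0, [279.0, 265.0]), (10, [279.0, 274.0]), (20, [279.0, 284.0]), (30, [279.0, 294.0]), (40, [279.0, 307.0]), (50, [279.0, 320.0])]
w1 0.011 [(0, [359.0, 228.0]), (10, [363.0, 234.0]), (20, [369.0, 242.0]), (30, [374.0, 251.0]), (40, [381.0, 260.0]), (50, [388.0, 272.0])]
w1 -0.011 [(0, [356.0, 265.0]), (10, [361.0, 274.0]), (20, [365.0, 284.0]), (30, [370.0, 294.0]), (40, [376.0, 307.0]), (50, [383.0, 320.0])]
```

The picture shows the shut pads ending above the bar: their tips appear about 27 mm higher than the TCP reading implies. I'll open the gripper, go lower and regrip.

Call:
drive_tool:
  plan:
    - [0,0,0,0,0,0]
    - [0,0,0,0,0,0]
    - [0,0,0,0,0,0]
    - [0,0,0,0,0,0]
    - [0,0,0,0,0,0]
  gripper: 0.7

```text
t: 5.35
position: [0.5102, 0.1668, 0.1968]
ee_rot: [[0.441, 0.897, -0.0], [0.897, -0.441, 0.0], [0.0, -0.0, -1.0]]
wrist_force: [0.6, 0.5, -0.4]
opening: 0.704
grip_force: 0.0
```

Call:
drive_tool:
  plan:
    - [0,0,0.04,0,0,0]
    - [0,0,0.04,0,0,0]
    - [0,0,0.04,0,0,0]
    - [0,0,0,0,0,0]

```text
t: 5.75
position: [0.509, 0.1666, 0.1709]
ee_rot: [[0.441, 0.897, -0.003], [0.897, -0.441, -0.0], [-0.002, -0.003, -1.0]]
wrist_force: [0.5, 0.6, 0.1]
opening: 0.705
grip_force: 0.0
```

Call:
drive_tool:
  plan:
    - [0,0,0,0,0,0]
    - [0,0,0,0,0,0]
    - [0,0,0,0,0,0]
    - [0,0,0,0,0,0]
    - [0,0,0,0,0,0]
  gripper: 0

```text
t: 6.25
position: [0.5105, 0.1668, 0.1733]
ee_rot: [[0.441, 0.897, 0.001], [0.897, -0.441, 0.0], [0.0, 0.001, -1.0]]
wrist_force: [-0.7, 0.3, 1.7]
opening: 0.165
grip_force: 20.5
```

Call:
drive_tool:
  plan:
    - [0,0,0,0,0,0]
    - [0,0,0,0,0,0]

```text
t: 6.45
position: [0.5105, 0.1668, 0.1732]
ee_rot: [[0.441, 0.897, 0.001], [0.897, -0.441, 0.0], [0.0, 0.001, -1.0]]
wrist_force: [0.6, 0.6, 3.6]
opening: 0.16
grip_force: 20.6
```

Call:
drive_tool:
  plan:
    - [0,0.059,0.0105,0,0,0]
    - [0,0.0605,0.0205,0,0,0]
    - [0,0.0565,0.029,0,0,0]
    - [0,0.052,0.0375,0,0,0]
    - [0,0.0455,0.0445,0,0,0]

```text
t: 6.95
position: [0.5602, 0.1423, 0.1433]
ee_rot: [[0.442, 0.897, -0.0], [0.897, -0.442, 0.001], [0.0, -0.001, -1.0]]
wrist_force: [-2.6, 3.2, 1.7]
opening: 0.161
grip_force: 21.1
```

Call:
drive_tool:
  plan:
    - [0,0.038,0.051,0,0,0]
    - [0,0.0305,0.056,0,0,0]
    - [0,0.0215,0.06,0,0,0]
    - [0,0.0095,0.0415,0,0,0]
    - [0,0,0,0,0,0]

```text
t: 7.45
position: [0.5776, 0.1335, 0.1009]
ee_rot: [[0.441, 0.897, -0.0], [0.897, -0.441, -0.0], [-0.0, 0.0, -1.0]]
wrist_force: [3.8, 1.4, -2.2]
opening: 0.158
grip_force: 21.7
```

Call:
drive_tool:
  plan:
    - [0,0.005,0.021,0,0,0]
    - [0,0,0,0,0,0]

```text
t: 7.65
position: [0.578, 0.1332, 0.098]
ee_rot: [[0.441, 0.897, -0.0], [0.897, -0.441, -0.001], [-0.0, 0.0, -1.0]]
wrist_force: [2.2, 1.7, -1.8]
opening: 0.161
grip_force: 21.7
```

Call:
drive_tool:
  plan:
    - [0,0,0,0,0,0]
    - [0,0,0,0,0,0]
    - [0,0,0,0,0,0]
  gripper: 0.28

```text
t: 7.95
position: [0.5778, 0.1332, 0.0987]
ee_rot: [[0.441, 0.897, -0.0], [0.897, -0.441, -0.0], [-0.0, 0.0, -1.0]]
wrist_force: [0.1, -0.4, 0.3]
opening: 0.281
grip_force: 0.0
```

Call:
drive_tool:
  plan:
    - [0,0,-0.1,0,0,0]
    - [0,0,-0.2,0,0,0]
    - [-0.1,-0.05,-0.25,0,0,0]
    - [-0.2,-0.1,-0.25,0,0,0]
    - [0,0,0,0,0,0]

```text
t: 8.45
position: [0.536, 0.0993, 0.2481]
ee_rot: [[0.442, 0.897, 0.01], [0.897, -0.442, -0.001], [0.003, 0.01, -1.0]]
wrist_force: [0.3, 0.7, 0.9]
opening: 0.281
grip_force: 0.0
```

Run:
```python
from h import *
grab('wrist','w3');grab('scene','s3');print(env.observe()['position'])
a=cv2.imread('pics/w3.png');b=cv2.imread('pics/s3.png')[150:310,290:450]
cv2.imwrite('pics/c4.png',np.hstack([cv2.resize(a,(400,300)),cv2.resize(b,(300,300),interpolation=2)]))
for A in(1.3,1.45,1.55):
  x=np.array([.9,-.436]);p=np.array([.5018+.085*np.sin(A)*.9,.1705-.436*.085*np.sin(A),.123+.085*np.cos(A)]);q=proj('s3',p);print(A,(q-[290,150])*300/160+[400,0],proj('w3',p)*400/560)
```

```text
[0.53543105 0.10054974 0.24292201]
1.3 [488.39503375 173.38327383] [216.19653956  97.9923883 ]
1.45 [485.92910531 181.2397749 ] [217.51576695  97.02998614]
1.55 [484.996284  186.0637982] [217.43399263  96.42990542]
```

View pics/c4.png

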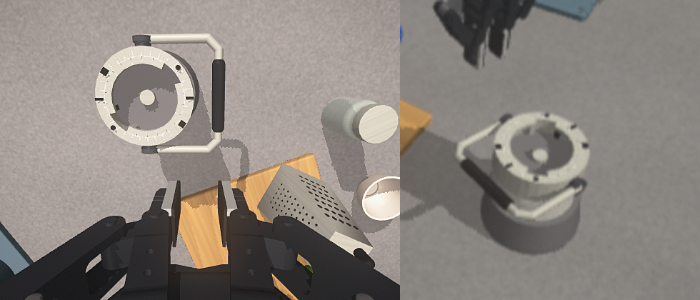

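The bar now lies on the far side, centred at about (218,95) in the wrist panel and (487,183) in the scene panel. That suggests it is seated, so I'll check it numerically and refit the collar and marks.

Run:
```python
from h import *
s=cv2.imread('pics/s3.png');v=s.max(2).astype(int)
# bar centre line in scene: dark pixels near crop centre
m=(v<55).astype(np.uint8);m[:, :318]=0;m[:,355:]=0;m[:228]=0;m[265:]=0
n,l,st,c=cv2.connectedComponentsWithStats(m);
for k in range(1,n):
  if st[k,4]>30: print(st[k],c[k],cv2.minAreaRect(np.argwhere(l==k)[:,::-1].astype(np.float32)))
w=cv2.imread('pics/w3.png');hv=w.max(2)
# collar centre via outer & inner circle edges
P=[];c0=np.array(proj('w3',[.5018,.1705,.135]))
g=cv2.cvtColor(w,cv2.COLOR_BGR2HSV);lt=(g[...,2]>165)
X=[]
for a in np.linspace(0,2*np.pi,240,endpoint=False):
    for R in np.arange(.063,.048,-.0002):
        p=[.5018+R*np.cos(a),.1705+R*np.sin(a),.135];u=proj('w3',p).round().astype(int)
        if lt[u[1],u[0]]: X.append(p[:2]);break
X=np.array(X);ok=np.ones(len(X),bool)
for _ in range(10):
    A=np.c_[2*X[ok],np.ones(ok.sum())];q=np.linalg.lstsq(A,(X[ok]**2).sum(1),rcond=None)[0];cc=q[:2];rad=np.sqrt(q[2]+cc@cc)
    r=np.hypot(*(X-cc).T)-rad;ok=abs(r)<max(.0012,1.5*np.median(abs(r)))
print('collar',cc.round(4),rad.round(4),ok.sum(),len(X))
# marks
dk=g[...,2]<110
T=np.arange(0,360,1.);h=np.zeros(360)
for i,t in enumerate(T):
  for R in(.049,.051,.053):
    a=np.radians(t);u=proj('w3',[cc[0]+R*np.cos(a),cc[1]+R*np.sin(a),.135]).round().astype(int);h[i]+=dk[u[1],u[0]]
print([(int(t),int(x)) for t,x in zip(T,h) if x>1])
```

```text
[323 236  26  25 158] [335.99367089 248.32278481] ((335.2500305175781, 247.75003051757812), (32.52690887451172, 6.363960266113281), 45.0)
collar [0.4988 0.1725] 0.0599 143 238
[(114, 2), (115, 2), (117, 2), (118, 2), (119, 2), (120, 2), (121, 2), (154, 2), (155, 2), (156, 2), (157, 2), (197, 2), (198, 2), (199, 2), (200, 2)]
```

```bash
cat > marks.py <<'E'
from h import *
def marks(f,c0,thr=120,z=.135,show=True):
    w=cv2.imread('pics/'+f+'.png');g=w.max(2);B=[]
    m=(g<thr).astype(np.uint8);n,l,st,c=cv2.connectedComponentsWithStats(m)
    for k in range(1,n):
        if 8<st[k,4]<400:
            p=onplane(f,*c[k],z)[:2]
            if .044<np.hypot(*(p-c0))<.058:B.append((p,st[k,4]))
    out=[]
    for i in range(len(B)):
        for j in range(i):
            dd=B[i][0]-B[j][0];L=np.hypot(*dd)
            if .094<L<.112: out.append(((B[i][0]+B[j][0])/2,L,np.degrees(np.arctan2(dd[1],dd[0]))%180,B[i][1],B[j][1]))
    for o in out: print(f,o[0].round(4),round(o[1],4),round(o[2],1),o[3:])
E
python3 - <<'E'
from marks import *
marks('w3',np.array([.5005,.1715]));marks('w1',np.array([.5018,.1705]));marks('w2',np.array([.5018,.1705]))
E
```

```text
w3 [0.5039 0.1871] 0.0968 174.4 (np.int32(48), np.int32(41))
w3 [0.5021 0.1696] 0.103 118.9 (np.int32(72), np.int32(92))
w3 [0.4914 0.1582] 0.098 136.7 (np.int32(72), np.int32(48))
w3 [0.5021 0.1695] 0.1031 14.5 (np.int32(36), np.int32(41))
w1 [0.5128 0.181 ] 0.0978 136.7 (np.int32(18), np.int32(31))
w1 [0.4987 0.1733] 0.1083 9.8 (np.int32(9), np.int32(18))
w1 [0.4969 0.1558] 0.1044 170.8 (np.int32(9), np.int32(18))
w1 [0.5022 0.1696] 0.1029 14.5 (np.int32(17), np.int32(18))
w1 [0.5004 0.1521] 0.0964 174.5 (np.int32(17), np.int32(18))
w1 [0.5021 0.1693] 0.1031 118.8 (np.int32(34), np.int32(31))
w1 [0.501  0.1642] 0.1084 19.8 (np.int32(16), np.int32(18))
w1 [0.4992 0.1466] 0.0984 0.9 (np.int32(16), np.int32(18))
w2 [0.5128 0.181 ] 0.098 136.7 (np.int32(64), np.int32(108))
w2 [0.5038 0.1872] 0.0969 174.5 (np.int32(55), np.int32(55))
w2 [0.502  0.1696] 0.1031 154.4 (np.int32(55), np.int32(64))
w2 [0.5021 0.1696] 0.103 118.9 (np.int32(103), np.int32(108))
w2 [0.4912 0.1582] 0.0982 136.7 (np.int32(103), np.int32(55))
w2 [0.5021 0.1696] 0.1031 14.5 (np.int32(45), np.int32(55))
w2 [0.5003 0.152 ] 0.0968 174.5 (np.int32(45), np.int32(64))
```

Call:
drive_tool:
  plan:
    - [0.12,0.062,0,0,0,0]
    - [0.121,0.061,0.1,0,0,0]
    - [0,0,0.18,0,0,0]
    - [0,0,0.18,0,0,0]
    - [0,0,0.1,0,0,0]
  gripper: 0

```text
t: 9.05
position: [0.5758, 0.1338, 0.1237]
ee_rot: [[0.441, 0.898, -0.008], [0.898, -0.441, -0.0], [-0.004, -0.007, -1.0]]
wrist_force: [-0.4, -0.1, 0.5]
opening: -0.002
grip_force: 0.0
```

Call:
drive_tool:
  plan:
    - [0,0,0.03,0,0,0]
    - [0,0,0.03,0,0,0]
    - [0,0,0,0,0,0]

```text
t: 9.35
position: [0.5786, 0.1334, 0.117]
ee_rot: [[0.441, 0.897, -0.001], [0.897, -0.441, -0.0], [-0.0, -0.001, -1.0]]
wrist_force: [0.1, -0.9, 1.4]
opening: -0.003
grip_force: 0.0
```

Call:
drive_tool:
  plan:
    - [0,0,0.02,0,0,0]
    - [0,0,0,0,0,0]

```text
t: 9.55
position: [0.579, 0.1333, 0.114]
ee_rot: [[0.441, 0.897, 0.001], [0.897, -0.441, 0.0], [0.001, 0.001, -1.0]]
wrist_force: [-0.9, -0.0, 0.6]
opening: -0.0
grip_force: 0.0
```

Call:
drive_tool:
  plan:
    - [0,0,0.02,0,0,0]
    - [0,0,0.02,0,0,0]
    - [0,0,0,0,0,0]

```text
t: 9.85
position: [0.5782, 0.1332, 0.1049]
ee_rot: [[0.441, 0.897, -0.001], [0.897, -0.441, -0.0], [-0.0, -0.001, -1.0]]
wrist_force: [0.1, -0.3, 0.8]
opening: -0.001
grip_force: 0.0
```

Call:
drive_tool:
  plan:
    - [0,0,0.015,0,0,0]
    - [0,0,0,0,0,0]

```text
t: 10.05
position: [0.5788, 0.1333, 0.1029]
ee_rot: [[0.441, 0.897, 0.001], [0.897, -0.441, -0.0], [0.0, 0.001, -1.0]]
wrist_force: [-1.5, -1.2, 2.1]
opening: 0.001
grip_force: 1.1
```

Call:
drive_tool:
  plan:
    - [0,0,0.01,0,0,0]
    - [0,0,0,0,0,0]

```text
t: 10.25
position: [0.579, 0.1333, 0.1026]
ee_rot: [[0.441, 0.897, 0.002], [0.897, -0.441, -0.0], [0.001, 0.002, -1.0]]
wrist_force: [-4.8, -0.3, 14.0]
opening: -0.0
grip_force: 6.6
```

Call:
drive_tool:
  plan:
    - [0,0,0.01,0,0,0]
    - [0,0,0,0,0,0]

```text
t: 10.45
position: [0.5792, 0.1333, 0.1022]
ee_rot: [[0.441, 0.898, 0.003], [0.898, -0.441, -0.0], [0.001, 0.003, -1.0]]
wrist_force: [-8.9, -0.9, 22.8]
opening: 0.001
grip_force: 11.5
```

Call:
drive_tool:
  plan:
    - [0,0,-0.235,0,0,0]
    - [0,0,-0.235,0,0,0]
    - [0,0,-0.235,0,0,0]
    - [-0.19,0.053,-0.235,0,0,-0.8]
    - [-0.19,0.053,0,0,0,0]
  gripper: 0.6

```text
t: 10.95
position: [0.5713, 0.063, 0.2845]
ee_rot: [[0.363, 0.932, 0.012], [0.932, -0.363, -0.001], [0.004, 0.012, -1.0]]
wrist_force: [1.0, -0.5, -0.1]
opening: 0.6
grip_force: 0.0
```

```bash
cat > go.py <<'E'
import sys;from h import *
def go(x,y,z,n,yaw=None):
    # shift per row (tool shares) at the present orientation
    s=env.observe();R=s['ee_rot'];d=R.T@(np.array([x,y,z])-s['position'])/.2
    print('t',s['t'],'pos',s['position'].round(4),'yawx',np.degrees(np.arctan2(R[1,0],R[0,0])).round(2),'j',np.round(s['joints'],2),'rows',n,'each',(d/n).round(4),'total',d.round(4),'F',s['wrist_force'].round(1))
if __name__=='__main__': go(*map(float,sys.argv[1:4]),int(sys.argv[4]))
E
python3 go.py .506 -.256 .28 8
```

```text
t 10.95 pos [0.5713 0.063  0.2845] yawx 68.72 j [-0.08  0.26  1.34  0.    1.53  0.29] rows 8 each [-0.2006  0.0343  0.0024] total [-1.6048  0.2744  0.0194] F [ 1.  -0.5 -0.1]
```

Call:
drive_tool:
  plan:
    - [-0.2,0.034,0,0,0,0]
    - [-0.2,0.034,0,0,0,0]
    - [-0.2,0.034,0,0,0,0]
    - [-0.2,0.034,0,0,0,0]
    - [-0.2,0.034,0,0,0,0]

```text
t: 11.45
position: [0.526, -0.1375, 0.2776]
ee_rot: [[0.368, 0.93, 0.0], [0.93, -0.368, -0.0], [0.0, 0.0, -1.0]]
wrist_force: [0.2, -0.5, 0.5]
opening: 0.597
grip_force: 0.0
```

Call:
drive_tool:
  plan:
    - [-0.2,0.034,0,0,0,0]
    - [-0.2,0.034,0,0,0,0]
    - [-0.2,0.034,0,0,0,0]
    - [0,0,0.1,0,0,-1]
    - [0,0,0.1,0,0,-1]

```text
t: 11.95
position: [0.5011, -0.257, 0.2373]
ee_rot: [[0.175, 0.985, 0.001], [0.985, -0.175, -0.001], [-0.001, 0.001, -1.0]]
wrist_force: [-0.6, -0.1, -0.4]
opening: 0.602
grip_force: 0.0
```

Call:
drive_tool:
  plan:
    - [0,0,0,0,0,-1]
    - [0,0,0,0,0,-1]
    - [0,0,0,0,0,-1]
    - [0,0,0,0,0,-1]
    - [0,0,0,0,0,-1]

```text
t: 12.45
position: [0.5013, -0.2551, 0.2374]
ee_rot: [[-0.321, 0.947, -0.0], [0.947, 0.321, 0.0], [0.0, -0.0, -1.0]]
wrist_force: [-0.7, 0.5, -0.5]
opening: 0.6
grip_force: 0.0
```

Call:
drive_tool:
  plan:
    - [0,0,0,0,0,-1]
    - [0,0,0,0,0,-1]
    - [0,0,0,0,0,-1]
    - [0,0,0,0,0,-1]
    - [0,0,0,0,0,-0.2]

```text
t: 12.95
position: [0.5013, -0.2551, 0.2375]
ee_rot: [[-0.678, 0.735, -0.0], [0.735, 0.678, 0.0], [0.0, 0.0, -1.0]]
wrist_force: [0.1, -0.3, 0.2]
opening: 0.602
grip_force: 0.0
```

Call:
drive_tool:
  plan:
    - [0,0,0,0,0,0]

```text
t: 13.05
position: [0.5013, -0.2551, 0.2375]
ee_rot: [[-0.675, 0.738, -0.0], [0.738, 0.675, 0.0], [0.0, -0.0, -1.0]]
wrist_force: [0.5, -0.2, 0.3]
opening: 0.599
grip_force: 0.0
```

Run:
```python
from h import *
grab('wrist','w4');print(proj('w4',[.472,-.22,.056]))
from go import go; go(.472,-.219,.15,4)
```

```text
[280.2787786  133.50110347]
t 13.1 pos [ 0.5013 -0.2551  0.2376] yawx 132.45 j [-0.67  0.26  1.45  0.    1.44 -1.41] rows 4 each [0.058  0.0034 0.1095] total [0.2319 0.0135 0.438 ] F [0.1 0.3 0.4]
```

View pics/w4.png

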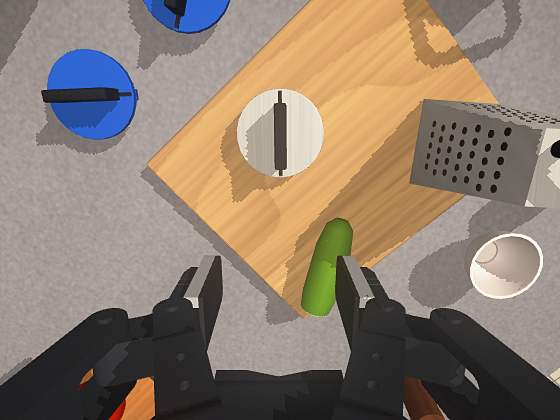

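The lid disc is centred at about (280,133) and its bar runs (280,102)–(281,170), nearly along tool x. The cucumber is at (328,268) and the grater at (490,155).

Run:
```python
from h import *
w=cv2.imread('pics/w4.png');g=w.max(2)
m=(g<75).astype(np.uint8);m[:80]=0;m[190:]=0;m[:,:255]=0;m[:,305:]=0
n,l,st,c=cv2.connectedComponentsWithStats(m);k=1+np.argmax(st[1:,4]);q=np.argwhere(l==k)[:,::-1].astype(np.float32)
r=cv2.minAreaRect(q);print(st[k],r)
# per-row mid of the bar for axis
top=[];rows=sorted(set(q[:,1]))
mid=np.array([[q[q[:,1]==v][:,0].mean(),v] for v in rows if (q[:,1]==v).sum()>=8]);f=np.polyfit(mid[:,1],mid[:,0],1);v0,v1=mid[0,1],mid[-1,1]
for z in(.072,.056):
  a=onplane('w4',np.polyval(f,v0),v0,z);b=onplane('w4',np.polyval(f,v1),v1,z)
  print(z,((a+b)/2).round(4),np.linalg.norm(a-b).round(4),np.degrees(np.arctan2(*(a-b)[1::-1])).round(2))
hs=cv2.cvtColor(w,cv2.COLOR_BGR2HSV)
m=((hs[...,1]<60)&(hs[...,2]>150)).astype(np.uint8);m[:80]=0;m[190:]=0;m[:,:230]=0;m[:,335:]=0
cs,_=cv2.findContours(m,0,2);cn=max(cs,key=cv2.contourArea);h=cv2.convexHull(cn)[:,0]
P=np.array([onplane('w4',u,v,.04)[:2] for u,v in h]).astype(np.float32);print('disc',cv2.minEnclosingCircle(P),cv2.fitEllipse(P))
```

```text
[274  91  12  85 217] ((279.5, 133.0), (84.0, 11.0), 90.0)Traceback (most recent call last):
  File "<stdin>", line 8, in <module>
IndexError: too many indices for array: array is 1-dimensional, but 2 were indexed
```

Run:
```python
from h import *
w=cv2.imread('pics/w4.png');g=w.max(2)
m=(g<100).astype(np.uint8);m[:80]=0;m[190:]=0;m[:,:255]=0;m[:,305:]=0
n,l,st,c=cv2.connectedComponentsWithStats(m);k=1+np.argmax(st[1:,4]);q=np.argwhere(l==k)[:,::-1]
print(st[k],[(int(v),int(q[q[:,1]==v][:,0].min()),int(q[q[:,1]==v][:,0].max())) for v in sorted(set(q[:,1]))][::5])
hs=cv2.cvtColor(w,cv2.COLOR_BGR2HSV)
m=((hs[...,1]<60)&(hs[...,2]>150)).astype(np.uint8);m[:80]=0;m[190:]=0;m[:,:230]=0;m[:,335:]=0
cs,_=cv2.findContours(m,0,2);cn=max(cs,key=cv2.contourArea);h=cv2.convexHull(cn)[:,0]
P=np.array([onplane('w4',u,v,.04)[:2] for u,v in h]).astype(np.float32);print('disc',cv2.minEnclosingCircle(P),cv2.fitEllipse(P))
for z in(.072,.04):
  a=onplane('w4',279.8,92,z);b=onplane('w4',280,175,z);print(z,(a+b)/2,np.degrees(np.arctan2(*(a-b)[1::-1])))
```

```text
[274  91  13  85 854] [(91, 278, 281), (96, 278, 280), (101, 278, 281), (106, 274, 285), (111, 274, 285), (116, 274, 285), (121, 274, 285), (126, 274, 285), (131, 274, 285), (136, 274, 285), (141, 274, 285), (146, 275, 285), (151, 275, 286), (156, 275, 286), (161, 275, 286), (166, 275, 286), (171, 279, 281)]
disc ((0.4729888439178467, -0.2216418832540512), 0.04604736343026161) ((0.4729852080345154, -0.22169609367847443), (0.09122516214847565, 0.09154733270406723), 145.46836853027344)
0.072 [ 0.47172875 -0.22035965  0.072     ] 132.66928535645107
0.04 [ 0.47359297 -0.22220024  0.04      ] 132.6692853564511
```

Call:
drive_tool:
  plan:
    - [0.219,0.008,0,0,0,-0.1]
    - [0,0,0.24,0,0,0]
    - [0,0,0.24,0,0,0]
    - [0,0,0.24,0,0,0]
    - [0,0,0.1,0,0,0]

```text
t: 13.6
position: [0.4703, -0.2198, 0.0696]
ee_rot: [[-0.682, 0.731, -0.005], [0.731, 0.682, 0.004], [0.006, -0.001, -1.0]]
wrist_force: [-0.8, 0.5, -0.5]
opening: 0.6
grip_force: 0.0
```

Call:
drive_tool:
  plan:
    - [0,0,0.1,0,0,0]
    - [0,0,0.08,0,0,0]
    - [0,0,0.05,0,0,0]
    - [0,0,0.028,0,0,0]
    - [0,0,0,0,0,0]

```text
t: 14.1
position: [0.4727, -0.2217, 0.0218]
ee_rot: [[-0.683, 0.73, -0.001], [0.73, 0.683, 0.0], [0.001, -0.0, -1.0]]
wrist_force: [-0.0, -0.3, -0.4]
opening: 0.596
grip_force: 0.0
```

Call:
drive_tool:
  plan:
    - [0,0,0,0,0,0]
    - [0,0,0,0,0,0]
    - [0,0,0,0,0,0]
    - [0,0,0,0,0,0]
    - [0,0,0,0,0,0]
  gripper: 0
  squeeze: 40

```text
t: 14.6
position: [0.4734, -0.2222, 0.0229]
ee_rot: [[-0.684, 0.73, 0.001], [0.73, 0.684, -0.001], [-0.002, 0.0, -1.0]]
wrist_force: [-1.0, 0.4, 6.9]
opening: 0.133
grip_force: 40.9
```

Call:
drive_tool:
  plan:
    - [0,0,0,0,0,0]
    - [0,0,0,0,0,0]

```text
t: 14.8
position: [0.4734, -0.2222, 0.0229]
ee_rot: [[-0.684, 0.73, 0.001], [0.73, 0.684, -0.001], [-0.002, 0.0, -1.0]]
wrist_force: [-1.1, 1.5, 6.4]
opening: 0.126
grip_force: 40.9
```

Call:
drive_tool:
  plan:
    - [0,0,-0.05,0,0,0]
    - [0,0,-0.2,0,0,0]
    - [0,0,-0.25,0,0,0]
    - [0,0,-0.25,0,0,0]
    - [0,0,-0.25,0,0,0]

```text
t: 15.3
position: [0.4722, -0.2212, 0.2243]
ee_rot: [[-0.684, 0.73, -0.001], [0.73, 0.684, 0.001], [0.001, -0.0, -1.0]]
wrist_force: [0.9, -0.6, -1.2]
opening: 0.132
grip_force: 40.0
```

Call:
drive_tool:
  plan:
    - [0,0,-0.25,0,0,0]
    - [0,0,0,0,0,0]
    - [0,0,0,0,0,0]

```text
t: 15.6
position: [0.4731, -0.2219, 0.2734]
ee_rot: [[-0.684, 0.73, 0.002], [0.73, 0.684, -0.002], [-0.003, 0.0, -1.0]]
wrist_force: [-0.8, 0.6, -1.5]
opening: 0.128
grip_force: 40.0
```

Run:
```python
from h import *
from go import go
go(.4990,.1696,.275,9)
g=grab('wrist','w5');d,W=cam('w5')
print('expected lid centre px at disc top', proj('w5',d['pos']+d['R']@np.array([0,0,-.0171])))
w=cv2.imread('pics/w5.png');hs=cv2.cvtColor(w,cv2.COLOR_BGR2HSV)
```

```text
t 15.6 pos [ 0.4731 -0.2219  0.2734] yawx 133.15 j [-0.65  0.17  1.48  0.    1.49 -1.41] rows 9 each [ 0.1488  0.1592 -0.0012] total [ 1.3394  1.4331 -0.0107] F [-0.8  0.6 -1.5]
expected lid centre px at disc top [277.96257482 260.46237519]
```

View pics/w5.png

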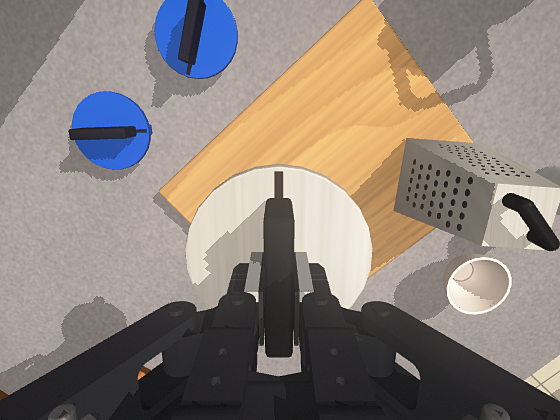

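The lid is held level in the gripper, with its disc's front edge at about (279,165) and its sides at u≈186 and 372. I'll fit that arc to get the lid's offset in the tool frame.

Run:
```python
from h import *
from scipy.optimize import least_squares
d,W=cam('w5');zt=d['pos'][2]+.0171
w=cv2.imread('pics/w5.png');hs=cv2.cvtColor(w,cv2.COLOR_BGR2HSV)
m=((hs[...,1]<45)&(hs[...,2]>175)).astype(np.uint8);m[:160]=0;m[262:]=0;m[:,:180]=0;m[:,378:]=0
X=[]
for u in range(195,365,3):
    v=np.nonzero(m[:,u])[0]
    if len(v)>5: X.append((u,v[0]))
for v in range(200,250,3):
    c=np.nonzero(m[v])[0]; X.append((c[0],v)); X.append((c[-1],v))
for dz in(-.003,0,.003):
  P=np.array([d['R'].T@(onplane('w5',u,v,zt+dz)-d['pos']) for u,v in X])[:,:2]
  f=least_squares(lambda p:np.hypot(*(P-p[:2]).T)-p[2],[0,0,.046],loss='soft_l1',f_scale=.0003);print(dz,f.x.round(4),np.median(abs(f.fun)))
  f=least_squares(lambda p:np.hypot(*(P-p[:2]).T)-.0465,[0,0],loss='soft_l1',f_scale=.0003);print('  r fixed',f.x.round(4),np.median(abs(f.fun)))
# bar columns
for v in range(172,196,6): r=np.nonzero(hs[v,255:305,2]<110)[0]+255; print(v,r.min(),r.max())
for v in range(205,245,8): r=np.nonzero(hs[v,262:297,2]<90)[0]+262; print(v,r.min(),r.max())
```

```text
-0.003 [-0.0003  0.0002  0.0463] 0.00018530668322604832
  r fixed [-0.0006  0.0002] 0.0002158090682563181
0 [0.0011 0.0002 0.0454] 0.0001814628891677883
  r fixed [-0.0002 -0.    ] 0.00044146688149675553
0.003 [0.0025 0.0002 0.0445] 0.00017761878569150583
  r fixed [ 0.0002 -0.0003] 0.0005773450916397756
172 275 282
178 275 282
184 275 282
190 275 282
205 266 291
213 265 292
221 264 293
229 264 293
237 264 293
```

Call:
drive_tool:
  plan:
    - [0.149,0.159,0,0,0,0]
    - [0.149,0.159,0,0,0,0]
    - [0.149,0.159,0,0,0,0]
    - [0.149,0.159,0,0,0,0]
    - [0.149,0.159,0,0,0,0]

```text
t: 16.15
position: [0.4854, -0.0024, 0.2696]
ee_rot: [[-0.683, 0.73, -0.005], [0.73, 0.683, 0.001], [0.004, -0.003, -1.0]]
wrist_force: [1.1, 1.0, -1.7]
opening: 0.129
grip_force: 40.0
```

Call:
drive_tool:
  plan:
    - [0.149,0.159,0,0,0,0]
    - [0.149,0.159,0,0,0,0]
    - [0.149,0.159,0,0,0,0]
    - [0.149,0.159,0,0,0,0]
    - [0,0,0,0,0,-1]

```text
t: 16.65
position: [0.4962, 0.1746, 0.2692]
ee_rot: [[-0.757, 0.653, -0.006], [0.653, 0.757, 0.002], [0.006, -0.002, -1.0]]
wrist_force: [1.1, -0.3, -0.9]
opening: 0.129
grip_force: 40.0
```

Call:
drive_tool:
  plan:
    - [0,0,0,0,0,-1]
    - [0,0,0,0,0,-1]
    - [0,0,0,0,0,-1]
    - [0,0,0,0,0,-1]
    - [0,0,0,0,0,-1]

```text
t: 17.15
position: [0.4967, 0.1695, 0.2693]
ee_rot: [[-0.977, 0.212, -0.006], [0.212, 0.977, -0.001], [0.005, -0.002, -1.0]]
wrist_force: [0.5, -0.1, -1.0]
opening: 0.131
grip_force: 40.0
```

Call:
drive_tool:
  plan:
    - [0,0,0,0,0,-1]
    - [0,0,0,0,0,-1]
    - [0,0,0,0,0,-1]
    - [0,0,0,0,0,-1]
    - [0,0,0,0,0,-0.7]

```text
t: 17.65
position: [0.4967, 0.1694, 0.2693]
ee_rot: [[-0.967, -0.253, -0.006], [-0.253, 0.967, -0.001], [0.006, 0.001, -1.0]]
wrist_force: [1.5, -0.3, -2.0]
opening: 0.126
grip_force: 40.0
```

Call:
drive_tool:
  plan:
    - [0,0,0,0,0,0]
    - [0,0,0,0,0,0]

```text
t: 17.85
position: [0.4973, 0.1695, 0.2703]
ee_rot: [[-0.969, -0.248, -0.004], [-0.248, 0.969, -0.0], [0.004, 0.0, -1.0]]
wrist_force: [0.6, -0.1, -1.4]
opening: 0.128
grip_force: 40.0
```

```bash
python3 go.py .5021 .1696 .165 4
```

```text
t 17.85 pos [0.4973 0.1695 0.2703] yawx -165.66 j [ 0.12  0.18  1.47  0.    1.5  -1.71] rows 4 each [-0.0063 -0.0014  0.1316] total [-0.0251 -0.0057  0.5265] F [ 0.6 -0.1 -1.4]
```

Call:
drive_tool:
  plan:
    - [-0.025,-0.006,0.05,0,0,0]
    - [0,0,0.2,0,0,0]
    - [0,0,0.2,0,0,0]
    - [0,0,0.12,0,0,0]
    - [0,0,0,0,0,0]

```text
t: 18.35
position: [0.5002, 0.1693, 0.1534]
ee_rot: [[-0.969, -0.249, -0.009], [-0.249, 0.969, -0.001], [0.009, 0.001, -1.0]]
wrist_force: [-0.7, 0.2, -1.4]
opening: 0.129
grip_force: 39.9
```

Call:
drive_tool:
  plan:
    - [0,0,0,0,0,0]
    - [0,0,0,0,0,0]

```text
t: 18.55
position: [0.5048, 0.1699, 0.1597]
ee_rot: [[-0.968, -0.249, 0.003], [-0.249, 0.968, 0.0], [-0.003, -0.0, -1.0]]
wrist_force: [0.4, 0.7, -0.5]
opening: 0.126
grip_force: 40.0
```

```bash
python3 go.py .5021 .1696 .14 4
```

```text
t 18.55 pos [0.5048 0.1699 0.1597] yawx -165.57 j [ 0.12  0.26  1.64  0.    1.24 -1.71] rows 4 each [0.0034 0.0005 0.0246] total [0.0135 0.002  0.0983] F [ 0.4  0.7 -0.5]
```

Call:
drive_tool:
  plan:
    - [0,0,0,0,0,0]
    - [0,0,0,0,0,0]
    - [0,0,0,0,0,0]

```text
t: 18.85
position: [0.5039, 0.1698, 0.159]
ee_rot: [[-0.968, -0.25, 0.002], [-0.25, 0.968, 0.0], [-0.002, -0.0, -1.0]]
wrist_force: [-1.7, -0.6, -1.2]
opening: 0.128
grip_force: 40.0
```

```bash
python3 go.py .5021 .1696 .145 1
```

```text
t 18.85 pos [0.5039 0.1698 0.159 ] yawx -165.55 j [ 0.12  0.26  1.65  0.    1.24 -1.71] rows 1 each [0.0089 0.0013 0.0697] total [0.0089 0.0013 0.0697] F [-1.7 -0.6 -1.2]
```

Call:
drive_tool:
  plan:
    - [0.009,0.001,0.025,0,0,0]
    - [0,0,0.025,0,0,0]
    - [0,0,0.02,0,0,0]
    - [0,0,0,0,0,0]
    - [0,0,0,0,0,0]

```text
t: 19.35
position: [0.5015, 0.1694, 0.1438]
ee_rot: [[-0.968, -0.249, -0.001], [-0.249, 0.968, -0.0], [0.001, 0.0, -1.0]]
wrist_force: [0.4, -0.3, -1.5]
opening: 0.133
grip_force: 40.0
```

```bash
python3 go.py .5021 .1696 .1259 1
```

```text
t 19.35 pos [0.5015 0.1694 0.1438] yawx -165.55 j [ 0.11  0.27  1.67  0.    1.2  -1.71] rows 1 each [-0.0032  0.      0.0895] total [-0.0032  0.      0.0895] F [ 0.4 -0.3 -1.5]
```

Aligned to within 0.6 mm, so I'll lower slowly while watching the force.

Call:
drive_tool:
  plan:
    - [-0.003,0,0.015,0,0,0]
    - [0,0,0.015,0,0,0]
    - [0,0,0.01,0,0,0]
    - [0,0,0,0,0,0]

```text
t: 19.75
position: [0.5019, 0.1696, 0.1357]
ee_rot: [[-0.968, -0.25, -0.001], [-0.25, 0.968, -0.0], [0.001, 0.0, -1.0]]
wrist_force: [-0.4, 0.6, -2.0]
opening: 0.127
grip_force: 40.0
```

Call:
drive_tool:
  plan:
    - [0,0,0.01,0,0,0]
    - [0,0,0.01,0,0,0]
    - [0,0,0,0,0,0]

```text
t: 20.05
position: [0.502, 0.1696, 0.1318]
ee_rot: [[-0.968, -0.25, -0.0], [-0.25, 0.968, -0.0], [0.0, 0.0, -1.0]]
wrist_force: [-0.7, 0.4, -1.0]
opening: 0.128
grip_force: 40.0
```

Call:
drive_tool:
  plan:
    - [0,0,0.01,0,0,0]
    - [0,0,0.01,0,0,0]
    - [0,0,0,0,0,0]

```text
t: 20.35
position: [0.502, 0.1696, 0.1278]
ee_rot: [[-0.968, -0.25, -0.001], [-0.25, 0.968, -0.0], [0.001, 0.0, -1.0]]
wrist_force: [0.9, 0.4, -1.7]
opening: 0.13
grip_force: 40.0
```

Call:
drive_tool:
  plan:
    - [0,0,0.008,0,0,0]
    - [0,0,0,0,0,0]

```text
t: 20.55
position: [0.5021, 0.1696, 0.1263]
ee_rot: [[-0.968, -0.249, -0.0], [-0.249, 0.968, -0.0], [0.0, 0.0, -1.0]]
wrist_force: [0.4, -0.1, -0.9]
opening: 0.132
grip_force: 40.0
```

Call:
drive_tool:
  plan:
    - [0,0,0.006,0,0,0]
    - [0,0,0,0,0,0]

```text
t: 20.75
position: [0.5023, 0.1696, 0.126]
ee_rot: [[-0.968, -0.25, 0.001], [-0.25, 0.968, 0.0], [-0.001, -0.0, -1.0]]
wrist_force: [-1.6, -0.0, 3.3]
opening: 0.132
grip_force: 40.7
```

Call:
drive_tool:
  plan:
    - [0,0,0.006,0,0,0]
    - [0,0,0,0,0,0]

```text
t: 20.95
position: [0.5024, 0.1696, 0.1259]
ee_rot: [[-0.968, -0.25, 0.001], [-0.25, 0.968, -0.0], [-0.001, -0.0, -1.0]]
wrist_force: [-5.5, -0.6, 12.0]
opening: 0.128
grip_force: 41.8
```

Call:
drive_tool:
  plan:
    - [0,0,-0.004,0,0,0]
    - [0,0,0,0,0,0.7]
    - [0,0,0,0,0,0.7]
    - [0,0,0,0,0,0.7]
    - [0,0,0,0,0,0.7]
  squeeze: 60

```text
t: 21.45
position: [0.5033, 0.1694, 0.126]
ee_rot: [[-1.0, 0.03, 0.003], [0.03, 1.0, -0.0], [-0.003, -0.0, -1.0]]
wrist_force: [-1.3, -1.2, 5.3]
opening: 0.121
grip_force: 59.5
```

Call:
drive_tool:
  plan:
    - [0,0,0,0,0,0.7]
    - [0,0,0,0,0,0.7]
    - [0,0,0,0,0,0.7]
    - [0,0,0,0,0,0.7]
    - [0,0,0,0,0,0]

```text
t: 21.95
position: [0.5032, 0.1691, 0.126]
ee_rot: [[-0.952, 0.305, 0.002], [0.305, 0.952, -0.001], [-0.002, 0.0, -1.0]]
wrist_force: [-1.3, -3.6, 5.3]
opening: 0.124
grip_force: 59.5
```

```bash
python3 go.py .5021 .1696 .1259 1;python3 -c "
from rig import env;print(env.observe()['ft_torque'])"
```

```text
t 21.95 pos [0.5032 0.1691 0.126 ] yawx 162.26 j [ 0.11  0.29  1.69 -0.    1.16 -1.15] rows 1 each [0.0058 0.0006 0.0005] total [0.0058 0.0006 0.0005] F [-1.3 -3.6  5.3]
[-0.29184518  0.18613454 -0.0285945 ]
```

Call:
drive_tool:
  plan:
    - [0.003,0,0,0,0,0.7]
    - [0,0,0,0,0,0.7]
    - [0,0,0,0,0,0]
    - [0,0,0,0,0,0]

```text
t: 22.35
position: [0.5027, 0.1692, 0.126]
ee_rot: [[-0.901, 0.433, 0.002], [0.433, 0.901, -0.001], [-0.003, 0.0, -1.0]]
wrist_force: [-0.7, -2.8, 5.2]
opening: 0.128
grip_force: 59.5
```

Run:
```python
from h import *
from go import go
go(.5021,.1696,.1259,1);print(env.observe()['ft_torque'])
grab('wrist','w6');grab('scene','s6')
a=cv2.imread('pics/w6.png');b=cv2.imread('pics/s6.png')[150:310,290:450]
cv2.imwrite('pics/c6.png',np.hstack([cv2.resize(a,(440,330)),cv2.resize(b,(330,330),interpolation=2)]))
```

```text
t 22.35 pos [0.5027 0.1692 0.126 ] yawx 154.34 j [ 0.12  0.29  1.69 -0.    1.16 -1.01] rows 1 each [0.0037 0.0007 0.0002] total [0.0037 0.0007 0.0002] F [-0.7 -2.8  5.2]
[-0.37982398  0.12433722 -0.01800874]
```

View pics/c6.png

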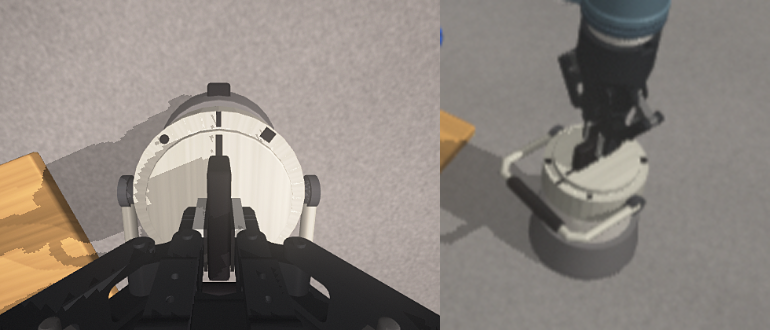

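The bar points straight at the rib mark (219,115), the lid lies flat on the collar, the handle is down, and the fingers still grip the bar. I'm handing in.

```bash
python3 -c "
from rig import env;print(env.hand_in())"
```

```text
the job is handed in; nothing more can be done
None
```

The handle is seated in its end detent and the lid is home in the collar, turned to the long-rib marks and still held by the gripper; the job was handed in at about 22.5 s, but the judge's verdict was not shown to me.

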